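# Find the socket that fits the heatsink nut

### The arm

A 6-joint arm with a two-finger parallel gripper is mounted at the origin on the work surface. World frame = base frame: x ahead of the robot, y to its left, z up, the work surface at z = 0. Lengths are in m, angles in rad, forces in N, time in s.
With the tool pointing down it reaches from about 0.35 to 0.8 m from the base axis. Payload 7.3 kg.
Tool frame: the origin (TCP) lies midway between the tips of the shut fingers; the grasp point (between the pads) lies 19 mm behind it; z points along the fingers, y is the line along which they close (so a half turn about z gives the same grasp; the last joint's range is limited). The gripper opens to 85 mm and grips with 20 to 120 N. Pads are 22 mm wide; open, the fingers measure 114 mm over their backs; the gripper's body (76 mm by 85 mm) begins 54 mm behind the grasp point. The pads swing forward as they close: fully open they stand 13 mm farther back than shut.
Start: joints at [1.097, 0.342, 1.524, -0, 1.275, -0.146], TCP at [0.169, 0.497, 0.231] pointing down, gripper open.
Joint ranges: [-2.53, 2.53], [-0.77, 2.02], [0.04, 2.7], [-1, 4.14], [0.28, 2.66], [-3.11, 3.11]. Speed limits (rad/s): [2.57, 2.57, 3.14, 3.14, 3.14, 3.14].

### API

Orientations are given as a rotation vector (axis times angle).
In Python, from cell import * gives the robot as it stands. Calls block until the motion is done:
- move_ptp(position, orientation): joint-space move of the TCP to a pose.
- line_to(position, attitude=None, vel=0.15): straight line of the TCP; attitude=None keeps the orientation; vel is the mean speed in m/s.
- move_j(angles): joint-space move.
- open_gripper() and grab(f_grip=None): open the fingers fully, or close them until they stop; f_grip is the grip in N (None keeps the last).
- wait(seconds).
- inverse_kinematics(position, orientation): joint angles nearest the present ones, or None.
- get_image(name): name is "scene" or "top" or "wrist"; returns a dict with "pixels" (384x512x3 uint8, blue, green, red), "camera_matrix" (3x3 intrinsics, pixels), "R" (3x3) and "t" (3): a world point X has camera coordinates R X + t; the wrist camera has in their place "tool_from_camera" (4x4, takes a point from camera to tool coordinates, whose origin is the TCP and whose axes are the flange's). Camera axes: x right, y down, z forward; pixel columns grow to the right and rows downward; lengths in m; the calibration is good to about 2 mm. A picture is of the moment at which its call begins: read the wrist's pose just before it. There is no depth.
A pose or a line that the arm cannot do raises MotionError and nothing moves.
- close_job(): hands the job in; it is judged then, once.
Readings, each from a call of its own:
- get_time(): time.
- get_q(): joint angles.
- get_dq(): joint speeds.
- get_joint_torque(): joint torques, N m.
- get_tool_pos(): TCP position.
- get_tool_rot(): TCP orientation.
- get_ft_force(): force on the tool from outside, world axes, zero at the start.
- get_torque(): the same for the moment, N m.
- get_opening(): opening from 0.0 (shut) to 1.0 (fully open).
- get_grasp_force(): force on a finger pad.
Only numpy, scipy, OpenCV 4.12 (cv2) and the standard library are available. Lean on these libraries where they do the work, as an engineer would, in place of code of your own. Each camera call takes 0.05 s, during which the arm holds its last target. There are 200 camera calls.

### The job

Find which of the three look-alike sockets fits the hex nut on the heatsink unit by trying them on it, gently and without forcing, and stand any that does not fit upright again on the mat or bench. Finish while still holding the one that fits in the gripper, upright and fully seated down over the nut. Leave the screwdriver, parts box and insulator alone.

Things in the scene. Friction and masses are not known exactly. Their poses are not given: they have to be found in the camera images.
- nut_seat (a point): Steel hex nut on the heatsink unit; this point is on its axis at its underside, on a brass washer 40 mm across, 62 mm above the bench. Nut 24 mm across flats, 14 mm tall, top slightly chamfered; a brass stud 16 mm thick stands 8 mm out of its top. A pair of flats faces this frame's +x and -x, others every 60 degrees; z is up. It turns stiffly about z (0.2 N m), else fixed.
- unit: Fixed heatsink unit: a finned aluminium block 160 x 110 x 60 mm (x, y, z), origin at the centre of its underside on the bench. The nut is 30 mm from the centre towards its +x end. The -x part carries a yellow board with small components, at most 16 mm above the block's top, none within 50 mm of the nut's axis.
- socket_a_mid (a point): Centre, half-way up the axis and 45 mm above the mouth, of the first of three steel sockets alike outside, 90 mm tall, standing mouth down on the mat. Hexagonal skirt 36 mm across flats to 40 mm above the mouth, cone to 48 mm, then solid hexagonal shank, 22 mm across flats, to 90 mm: the grip. Flats of skirt, shank and bore are parallel; a pair faces this frame's +x and -x. z points from mouth to shank.
- socket_b_mid (a point): Centre, half-way up the axis and 45 mm above the mouth, of the second of three steel sockets alike outside, 90 mm tall, standing mouth down on the mat. Hexagonal skirt 36 mm across flats to 40 mm above the mouth, cone to 48 mm, then solid hexagonal shank, 22 mm across flats, to 90 mm: the grip. Flats of skirt, shank and bore are parallel; a pair faces this frame's +x and -x. z points from mouth to shank.
- socket_c_mid (a point): Centre, half-way up the axis and 45 mm above the mouth, of the third of three steel sockets alike outside, 90 mm tall, standing mouth down on the mat. Hexagonal skirt 36 mm across flats to 40 mm above the mouth, cone to 48 mm, then solid hexagonal shank, 22 mm across flats, to 90 mm: the grip. Flats of skirt, shank and bore are parallel; a pair faces this frame's +x and -x. z points from mouth to shank.
- socket_a: The first socket itself, about 0.25 kg; origin at the centre of its mouth, bore 28 mm deep. Exactly one of the three sockets fits the nut (1.2 mm play on each side) and goes down until its mouth meets the washer; the other two have narrower bores and stop on top of the nut, 14 mm higher. Which one fits is not told: try them.
- socket_b: The second socket itself, about 0.25 kg; origin at the centre of its mouth, bore 28 mm deep. Exactly one of the three sockets fits the nut (1.2 mm play on each side) and goes down until its mouth meets the washer; the other two have narrower bores and stop on top of the nut, 14 mm higher. Which one fits is not told: try them.
- socket_c: The third socket itself, about 0.25 kg; origin at the centre of its mouth, bore 28 mm deep. Exactly one of the three sockets fits the nut (1.2 mm play on each side) and goes down until its mouth meets the washer; the other two have narrower bores and stop on top of the nut, 14 mm higher. Which one fits is not told: try them.
- mat: Fixed black rubber mat on the bench, 220 x 260 x 3 mm (x, y, z); origin at the centre of its underside. The sockets start on it.
- screwdriver: Loose screwdriver lying on the bench beyond the work, about 200 mm long along its x; origin under its middle. To be left alone.
- parts_box: Loose open cardboard box, 90 x 120 x 45 mm; origin at the centre of its underside. To be left alone.
- insulator: Loose white ceramic insulator, 40 mm in diameter and 40 mm tall, standing; origin at the centre of its underside. To be left alone.
Not all that is in view belongs to the job. What is shaped like the socket_b but green or yellow is not meant.

How it is judged:
At the end, for the whole second after the job is handed in: One socket (only the one that fits can be) is held in the fingers (over 2 N), at rest, seated on the nut: its mouth within 4 mm of the washer and of the nut's axis, leaning less than 0.10 rad. The other two stand upright (within 0.15 rad) at rest on the mat or bench (((z of socket_a_mid in the frame of nut_seat between 0.04 and 0.049 m and horizontal distance between socket_a and nut_seat below 0.004 m and angle between socket_a_mid's own z axis and vertical below 0.1 rad and contact force between the fingers and socket_a above 2 N and linear speed of each of socket_a, socket_b, socket_c below 0.02 m/s and height (world z) of each of socket_b_mid, socket_c_mid below 0.056 m and angle between each of socket_b_mid, socket_c_mid's own z axis and vertical below 0.15 rad) or (z of socket_b_mid in the frame of nut_seat between 0.04 and 0.049 m and horizontal distance between socket_b and nut_seat below 0.004 m and angle between socket_b_mid's own z axis and vertical below 0.1 rad and contact force between the fingers and socket_b above 2 N and linear speed of each of socket_b, socket_a, socket_c below 0.02 m/s and height (world z) of each of socket_a_mid, socket_c_mid below 0.056 m and angle between each of socket_a_mid, socket_c_mid's own z axis and vertical below 0.15 rad) or (z of socket_c_mid in the frame of nut_seat between 0.04 and 0.049 m and horizontal distance between socket_c and nut_seat below 0.004 m and angle between socket_c_mid's own z axis and vertical below 0.1 rad and contact force between the fingers and socket_c above 2 N and linear speed of each of socket_c, socket_a, socket_b below 0.02 m/s and height (world z) of each of socket_a_mid, socket_b_mid below 0.056 m and angle between each of socket_a_mid, socket_b_mid's own z axis and vertical below 0.15 rad))); the arm keeps its last pose, push and grip.
It fails at once if the screwdriver is moved more than 30 mm (distance of screwdriver from where it was at the start of the episode above 0.03 m).
It fails at once if the cardboard parts box is moved more than 30 mm (distance of parts_box from where it was at the start of the episode above 0.03 m).
It fails at once if the ceramic insulator is moved more than 30 mm (distance of insulator from where it was at the start of the episode above 0.03 m).
It fails at once if a socket is forced against the nut or unit with more than 60 N (contact force between any of socket_a, socket_b, socket_c and unit above 60 N).
It also fails if it takes over 72 s, if anything falls off the work surface, if the arm or the gripper's body presses on something with over 40 N, if the wrist force passes 120 N, or if a joint passes its speed limit or range.

## Working session

There is one attempt and no reset: what is moved stays moved. The work goes in short steps, each a Python script; the robot and the scene stay as the last script left them, time stands still between calls to the robot, and variables do not carry over. Pictures are saved under pics/ and viewed, at most 10 in all, crops included, and the job is handed in when it is done.

```bash
mkdir -p pics; ls; python3 - <<'E'
from cell import *
import cv2,numpy as np
for n in("scene","top"):
    d=get_image(n);cv2.imwrite(f"pics/{n}0.png",d["pixels"]);np.savez(f"pics/{n}0.npz",**d)
    print(n,d["camera_matrix"].tolist(),np.round(d["R"],3).tolist(),d["t"])
    print(-d["R"].T@d["t"])
print(get_tool_rot(),get_time())
E
```

```text
pics
scene [[357.0783421078304, 0.0, 249.6996169315283], [0.0, 357.0783421078304, 189.61838268925877], [0.0, 0.0, 1.0]] [[-0.505, 0.863, -0.011], [0.703, 0.404, -0.585], [-0.5, -0.304, -0.811]] [ 0.26540387 -0.32448147  1.20224588]
[0.96386145 0.26703418 0.78790003]
top [[483.2039551272642, 0.0, 265.16751166676596], [0.0, 483.2039551272642, 188.4726661050079], [0.0, 0.0, 1.0]] [[0.035, -0.999, -0.002], [-0.977, -0.034, -0.208], [0.208, 0.009, -0.978]] [-0.00849581  0.54708327  1.18818626]
[ 2.87877075e-01 -8.53105998e-04  1.27604269e+00]
[-5.12511859e-01 -3.09909133e+00  2.09290737e-03] 0.1
```

View pics/scene0.png

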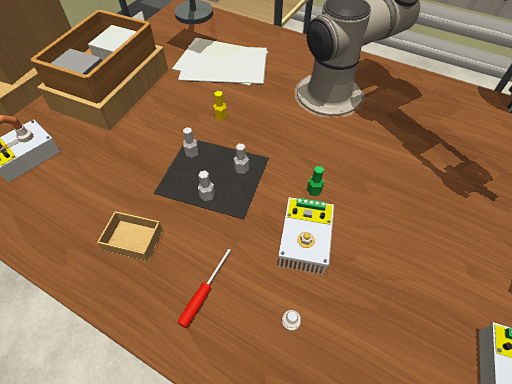

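View pics/top0.png

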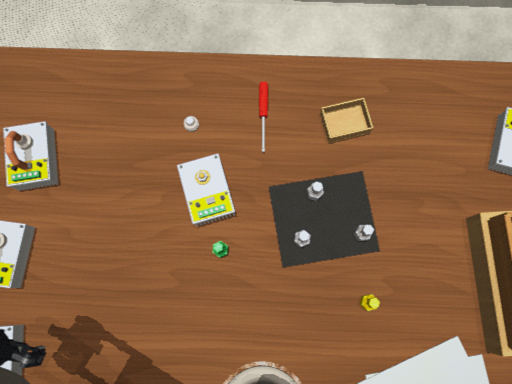

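The scene picture shows three grey sockets on the black mat at about (190,143), (241,158) and (205,186), a green look-alike at (317,180) and a yellow one at (220,105). The unit with the bare nut is at (306,240). In the top picture the sockets' shank tops are at about (316,187), (302,238) and (367,231), and the nut is at (203,177). The units at the image edges carry other things and are not meant.

```bash
cat > h.py <<'E'
import cv2,numpy as np
def ray(d,uv,z):
    K,R,t=d["camera_matrix"],d["R"],d["t"]
    c=-R.T@t; v=R.T@np.linalg.solve(K,[uv[0],uv[1],1.]); return c+v*(z-c[2])/v[2]
def proj(d,X):
    p=d["camera_matrix"]@(d["R"]@np.asarray(X)+d["t"]); return p[:2]/p[2]
E
python3 - <<'E'
from h import *
for n in("top","scene"):
    d=np.load(f"pics/{n}0.npz");im=d["pixels"];hsv=cv2.cvtColor(im,cv2.COLOR_BGR2HSV)
    m=((hsv[...,2]<60)).astype(np.uint8)
    N,L,S,C=cv2.connectedComponentsWithStats(m)
    # mat: the largest dark blob in the middle
    x0=[(S[i],C[i],i) for i in range(1,N) if S[i,4]>3000]
    print(n,[(a[0].tolist(),a[1].round().tolist()) for a in x0])
    i=min(x0,key=lambda a:np.hypot(*(a[1]-[300,200])))[2]
    c=cv2.findContours((L==i).astype(np.uint8),0,2)[0]; c=max(c,key=cv2.contourArea)
    h=cv2.convexHull(c); mm=np.zeros_like(m);cv2.fillPoly(mm,[h],1)
    if n=="top":
        r=cv2.minAreaRect(np.float32([ray(d,p[0],.003)[:2] for p in h])); print("mat",r)
    thr=200 if n=="top" else 185
    b=((hsv[...,2]>100)&(mm>0)).astype(np.uint8)
    N,L,S,C=cv2.connectedComponentsWithStats(b)
    for k in range(1,N):
        if S[k,4]>20:
            ys,xs=np.where(L==k); top=im[ys,xs].max(1); print(S[k].tolist(),C[k].round(1), np.percentile(top,[10,50,90]))
            br=top>np.percentile(top,90)-25; u=(xs[br].mean(),ys[br].mean()); print("  bright",br.sum(),np.round(u,1),ray(d,u,.093).round(4))
d=np.load("pics/top0.npz");hsv=cv2.cvtColor(d["pixels"],cv2.COLOR_BGR2HSV)
m=((hsv[...,1]<45)&(hsv[...,2]>170)).astype(np.uint8);m[:150]=0;m[230:]=0;m[:,:172]=0;m[:,240:]=0
y=cv2.inRange(hsv,(20,100,100),(90,255,255));y[:150]=0;y[222:]=0;y[:,:172]=0;y[:,236:]=0
pts=cv2.findNonZero((m|y))
print("unit",cv2.minAreaRect(np.float32([ray(d,p[0],.06)[:2] for p in pts])))
print("nut",ray(d,(203,177),.08))
a=d["pixels"][145:260,165:395];s=np.load("pics/scene0.npz")["pixels"][85:260,150:350]
a=cv2.resize(a,(700,350),interpolation=2);s=cv2.resize(s,(286,250))
cv2.imwrite("pics/crop.png",np.vstack([a,np.hstack([s,np.zeros((250,414,3),np.uint8)])]))
E
```

```text
top [([270, 172, 109, 95, 4919], [323.0, 219.0])]
mat ((0.4840390682220459, -0.14534342288970947), (0.21563008427619934, 0.2541193962097168), 11.650859832763672)
[307, 181, 17, 18, 198] [315.6 189.6] [121.7 172.5 235. ]
  bright 61 [317.4 186. ] [ 0.5504 -0.1203  0.093 ]
[355, 224, 19, 16, 203] [364.5 231.4] [125.4 170.  234. ]
  bright 63 [368.  229.3] [ 0.4456 -0.2461  0.093 ]
[294, 230, 17, 17, 206] [302.1 237.7] [120.  173.5 235.5]
  bright 67 [303.9 235.6] [ 0.4247 -0.0888  0.093 ]
scene []Traceback (most recent call last):
  File "<stdin>", line 9, in <module>
ValueError: min() iterable argument is empty
```

```bash
python3 - <<'E'
from h import *
d=np.load("pics/top0.npz");hsv=cv2.cvtColor(d["pixels"],cv2.COLOR_BGR2HSV)
m=((hsv[...,1]<45)&(hsv[...,2]>170)).astype(np.uint8);m[:150]=0;m[230:]=0;m[:,:172]=0;m[:,240:]=0
y=(cv2.inRange(hsv,(20,120,120),(90,255,255))>0).astype(np.uint8);y[:150]=0;y[222:]=0;y[:,:172]=0;y[:,236:]=0
pts=cv2.findNonZero((m|y))
print("unit",cv2.minAreaRect(np.float32([ray(d,p[0],.06)[:2] for p in pts])))
print("nut",ray(d,(203,177),.08),"board",ray(d,(210,207),.06))
a=d["pixels"][145:260,165:395]
cv2.imwrite("pics/crop.png",cv2.resize(a,(800,400),interpolation=2))
E
```

```text
unit ((0.5432458519935608, 0.16472512483596802), (0.16172437369823456, 0.11213335394859314), 18.506635665893555)
nut [0.56665924 0.16936315 0.08      ] board [0.49335931 0.14949745 0.06      ]
```

View pics/crop.png

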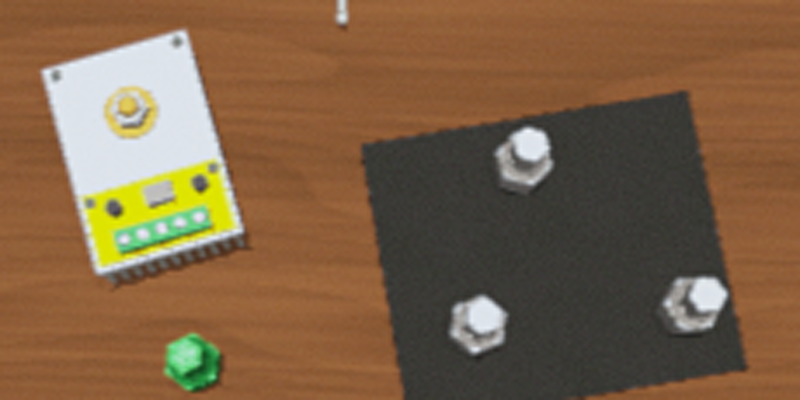

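The crop confirms it: three bare-steel sockets stand on the mat and the nut with its stud sits on the unit, while the green and yellow ones are decoys. Next is a close look with the wrist camera at the nut and the mat.

```bash
cat >> h.py <<'E'
from scipy.spatial.transform import Rotation as Ro
from cell import *
def down(psi): return (Ro.from_euler('z',psi,degrees=True)*Ro.from_euler('x',180,degrees=True))
def wrist(name):
    p=np.array(get_tool_pos());R=Ro.from_rotvec(get_tool_rot()).as_matrix();d=get_image("wrist")
    T=np.eye(4);T[:3,:3]=R;T[:3,3]=p;C=T@d["tool_from_camera"]
    o=dict(pixels=d["pixels"],camera_matrix=d["camera_matrix"],R=C[:3,:3].T,t=-C[:3,:3].T@C[:3,3])
    np.savez(f"pics/{name}.npz",**o);cv2.imwrite(f"pics/{name}.png",d["pixels"]);return o
E
python3 - <<'E'
from h import *
d=get_image("wrist");T=d["tool_from_camera"];print(T.round(3).tolist(),d["camera_matrix"].round(1).tolist())
def look(x,y,z,psi,zt,name):
    R=down(psi); c=R.apply(T[:3,3]);v=R.apply(T[:3,2]);s=(zt-(z+c[2]))/v[2]
    off=c+s*v; p=[x-off[0],y-off[1],z]; print(name,p,s)
    move_ptp(p,R.as_rotvec()); wait(.1); return wrist(name)
look(.569,.171,.22,108,.08,"wn")
look(.474,-.152,.33,75,.093,"wm")
print(get_time(),get_q())
a=cv2.imread("pics/wn.png");b=cv2.imread("pics/wm.png")
cv2.imwrite("pics/both.png",np.hstack([cv2.resize(a,(400,300)),cv2.resize(b,(400,300))]))
E
```

```text
[[0.0, -0.959, -0.282, 0.074], [1.0, 0.0, 0.002, 0.0], [-0.002, -0.282, 0.959, -0.143], [0.0, 0.0, 0.0, 1.0]] [[331.8, 0.0, 254.8], [0.0, 331.8, 193.3], [0.0, 0.0, 1.0]]
wn [np.float64(0.565552187688518), np.float64(0.17998946544361277), 0.22] 0.2951526348091703
wm [np.float64(0.4832348822319227), np.float64(-0.1149510840448227), 0.33] 0.39627039493408234
3.525 [-3.85987698e-01  2.30730483e-01  1.40961701e+00  1.21309870e-04
  1.50237918e+00 -1.26175423e-01]
```

View pics/both.png

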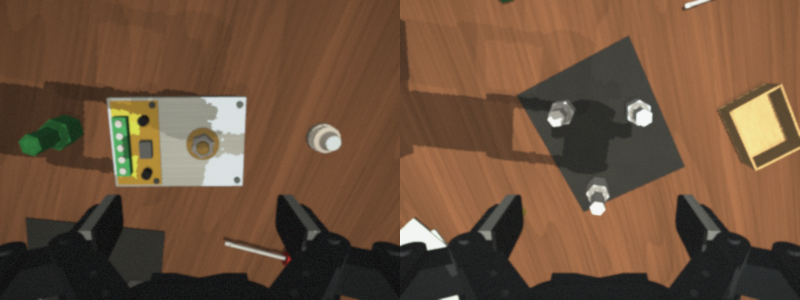

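The left half shows the nut at about (260,186) in full-size pixels. The right half shows the sockets at about (718-512,145), (820-512,143) and (765-512,262), the last being the left, near one. I now measure the washer centre and the shank tops, and enlarge them in one tile.

```bash
python3 - <<'E'
from h import *
n=np.load("pics/wn.npz");m=np.load("pics/wm.npz")
hsv=cv2.cvtColor(n["pixels"],cv2.COLOR_BGR2HSV)
b=(cv2.inRange(hsv,(10,70,40),(32,255,255)));w=np.zeros_like(b);w[155:218,228:292]=255;b&=w
c=max(cv2.findContours(cv2.morphologyEx(b,3,np.ones((5,5))),0,1)[0],key=cv2.contourArea)
c=cv2.convexHull(c)
P=np.float32([ray(n,p[0],.062)[:2] for p in c]);print("washer",cv2.fitEllipse(P*1000),cv2.minEnclosingCircle(P*1000))
# unit top from wn
g=((hsv[...,1]<60)&(hsv[...,2]>90)).astype(np.uint8);w[:]=0;w[110:250,195:325]=1;g&=w
L,S=cv2.connectedComponentsWithStats(g)[1:3];k=1+S[1:,4].argmax();print(S[k])
c=cv2.convexHull(cv2.findNonZero((L==k).astype(np.uint8)));P=np.float32([ray(n,p[0],.06)[:2] for p in c])
print("plate",cv2.minAreaRect(P*1000))
hs=cv2.cvtColor(m["pixels"],cv2.COLOR_BGR2HSV)
for nm,X in dict(a=(.5504,-.1203),b=(.4456,-.2461),c=(.4247,-.0888)).items():
    u=proj(m,[*X,.093]);print(nm,u)
tiles=[]
def tile(d,u,r=30):
    x,y=[int(round(float(q))) for q in u];t=d["pixels"][y-r:y+r,x-r:x+r];t=cv2.convertScaleAbs(t,alpha=1.0);return cv2.resize(t,(300,300),interpolation=2)
T=[tile(n,(260,186))]+[tile(m,proj(m,[*X,.08])) for X in[(.5504,-.1203),(.4456,-.2461),(.4247,-.0888)]]
T[0]=cv2.convertScaleAbs(T[0],alpha=1.6)
cv2.imwrite("pics/tiles.png",np.vstack([np.hstack(T[:2]),np.hstack(T[2:])]))
E
```

```text
washer ((569.6913452148438, 176.04412841796875), (39.22053909301758, 39.457218170166016), 145.99728393554688) ((569.611328125, 176.03147888183594), 19.882503509521484)
[  195   123   121   116 11140]
plate ((564.0272827148438, 174.33624267578125), (114.6137924194336, 111.90084075927734), 18.11611557006836)
a [314.29034903 151.49492723]
b [254.27762233 267.33644211]
c [201.64079253 153.01526954]
```

View pics/tiles.png

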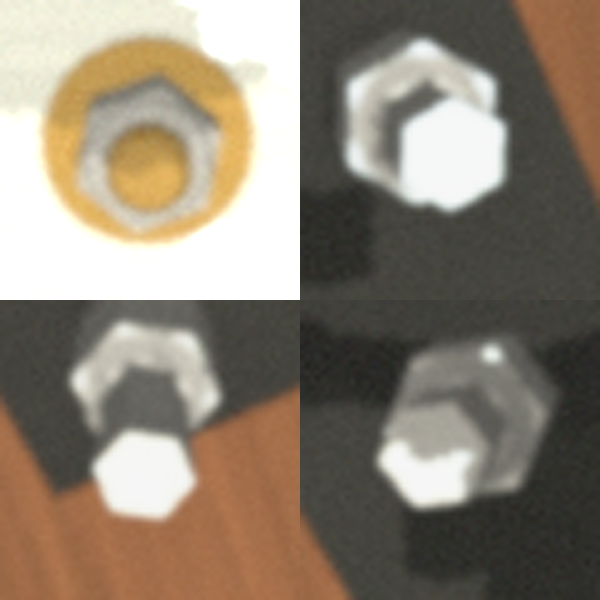

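```bash
cat >> h.py <<'E'
def hexfit(d,V,org,z):
    P=np.array([ray(d,(org[0]+x/5,org[1]+y/5),z)[:2] for x,y in V]);c=P.mean(0);e=P-c
    r=np.hypot(*e.T)*1000;th=np.arctan2(e[:,1],e[:,0]);flat=np.degrees(np.angle(np.exp(6j*th).mean())/6)+30
    return c,flat%60,r.round(1)
NUT=np.array([.5697,.1760])
E
python3 - <<'E'
from h import *
n=np.load("pics/wn.npz");m=np.load("pics/wm.npz")
print("nut",hexfit(n,[(160,75),(217,130),(210,185),(140,232),(82,175),(88,100)],(230,156),.076))
S=dict(a=(.5504,-.1203),b=(.4456,-.2461),c=(.4247,-.0888))
V=dict(a=[(155,97),(205,122),(203,185),(150,211),(101,183),(104,125)],b=[(123,130),(175,133),(196,176),(160,220),(113,215),(92,172)],
 c=[(105,107),(160,105),(187,148),(165,198),(105,207),(78,155)])
for k in S:
    o=[int(round(float(q)))-30 for q in proj(m,[*S[k],.08])]
    print(k,hexfit(m,V[k],o,.093),"coarse",S[k])
E
```

```text
nut (array([0.56963421, 0.17801118]), np.float64(10.34988362359993), array([13.9, 12.6, 12.7, 15.5, 13. , 14.3]))
a (array([ 0.54868111, -0.11904353]), np.float64(45.459025932076486), array([13.1, 13.7, 13.9, 13.3, 13.5, 13.3])) coarse (0.5504, -0.1203)
b (array([ 0.44372253, -0.24498148]), np.float64(9.706854310912242), array([13.5, 14.2, 13.5, 13.7, 13.9, 13.1])) coarse (0.4456, -0.2461)
c (array([ 0.42295135, -0.08678585]), np.float64(16.727602780825606), array([12.2, 13. , 12.5, 12.4, 14.4, 12.7])) coarse (0.4247, -0.0888)
```

```bash
cat >> h.py <<'E'
def pick(xy,psi):
    r=down(psi).as_rotvec()
    move_ptp([*xy,.13],r); line_to([*xy,.057],vel=.12); grab(f_grip=60); 
    print("grip",get_opening(),get_grasp_force(),get_time()); line_to([*xy,.15],vel=.2)
    print("lift",get_opening(),get_grasp_force(),get_ft_force(),get_time())
E
python3 - <<'E'
from h import *
move_ptp([.5487,-.1190,.16],down(75.5).as_rotvec())
pick((.5487,-.1190),75.5)
move_ptp([.555,.135,.19],down(105).as_rotvec());wait(.1)
d=wrist("hold_a");print(get_time(),get_opening(),proj(d,[*NUT,.076]))
E
```

```text
grip 0.24316991050732878 58.55112772202119 5.8917
lift 0.25153139949369285 58.82192797958851 [-0.32164081  0.25157847 -3.76080725] 6.5083
7.6667 0.24485857845331796 [289.11501655 143.81653032]
```

View pics/hold_a.png

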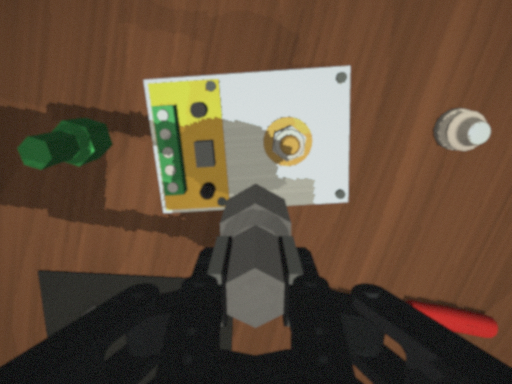

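The socket is held squarely: its flats are left and right at about (222..290, 190..230), and its grip and weight readings are right. The nut is at (289,144), where it was predicted. I enlarge it to get its yaw.

```bash
python3 - <<'E'
from h import *
h=cv2.imread("pics/hold_a.png")[116:170,262:316];n=cv2.imread("pics/wn.png")[156:216,230:290]
n=cv2.convertScaleAbs(n,alpha=1.5)
cv2.imwrite("pics/nutz.png",np.hstack([cv2.resize(h,(400,400),interpolation=2),cv2.resize(n,(400,400),interpolation=2)]))
E
```

```text
(no output)
```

View pics/nutz.png

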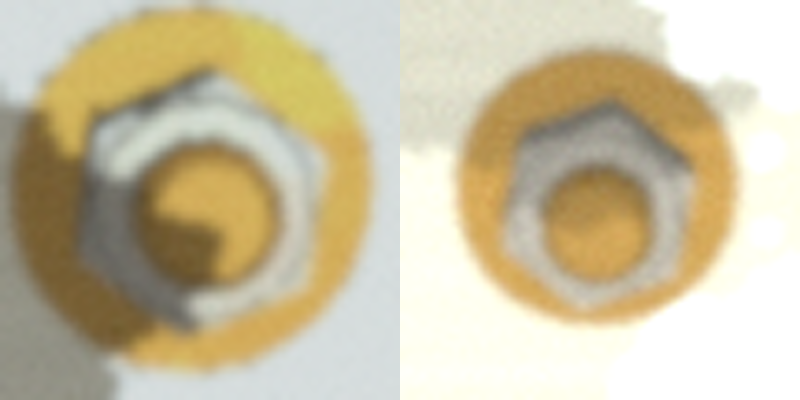

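```bash
python3 - <<'E'
from h import *
for nm,s,o,E in(("hold_a",54/400,(262,116),[((95,115),(210,75),.063),((210,75),(325,155),.063),((80,250),(190,328),.075),((190,328),(308,290),.075),((325,160),(308,290),.07)]),
 ("wn",60/400,(230,156),[((125,135),(215,100),.063),((215,100),(290,165),.063),((103,250),(185,305),.075),((185,305),(280,272),.075)])):
    d=np.load(f"pics/{nm}.npz");A=[]
    for p,q,z in E:
        P,Q=[ray(d,(o[0]+u[0]*s,o[1]+u[1]*s),z)[:2] for u in(p,q)];v=Q-P
        A.append((np.degrees(np.arctan2(v[1],v[0]))+30)%60);print(nm,A[-1].round(1),(np.hypot(*v)*1000).round(1))
    print("flat",A and np.degrees(np.angle(np.exp(6j*np.radians(A)).mean())/6)%60)
# washer again, from hold_a
d=np.load("pics/hold_a.npz");hsv=cv2.cvtColor(d["pixels"],cv2.COLOR_BGR2HSV)
b=cv2.inRange(hsv,(10,70,40),(32,255,255));w=np.zeros_like(b);w[114:170,260:318]=255;b&=w
c=cv2.convexHull(max(cv2.findContours(cv2.morphologyEx(b,3,np.ones((5,5))),0,1)[0],key=cv2.contourArea))
print(cv2.fitEllipse(np.float32([ray(d,p[0],.062)[:2] for p in c])*1000))
E
```

```text
hold_a 4.0 13.0
hold_a 11.0 15.4
hold_a 9.7 14.4
hold_a 3.1 13.0
hold_a 9.8 14.0
flat 7.558411915473596
wn 9.9 13.5
wn 6.8 14.1
wn 13.0 13.6
wn 8.2 13.8
flat 9.440464504599653
((569.6222534179688, 175.89874267578125), (39.26934814453125, 39.404869079589844), 42.26906967163086)
```

```bash
cat >> h.py <<'E'
PSI=98.5
def probe(z0,z1,lim,xy,step=.0015):
    z=z0
    while z>z1+1e-6:
        z=max(z-step,z1);line_to([*xy,z],vel=.03);f=np.array(get_ft_force())
        if abs(f[2]-F0[0])>lim: break
    return z,f
F0=[-3.76]
def trial(xy=NUT,psi=PSI,h=.054):
    move_ptp([*xy,.16],down(psi).as_rotvec());wait(.1);F0[0]=get_ft_force()[2];print("free",get_ft_force())
    line_to([*xy,.062+h+.018],vel=.08);print("near",get_ft_force())
    z,f=probe(.062+h+.018,.062+h-.0005,8,xy)
    print("stop mouth above washer mm",(get_tool_pos()[2]-h-.062)*1000,"cmd",(z-h-.062)*1000,"f",f.round(2),np.round(get_torque(),2),get_opening(),get_time())
    return z,f
E
python3 - <<'E'
from h import *
trial()
E
```

```text
free [ 0.86458722 -0.6266376  -2.8604804 ]
near [-0.52580487  0.63109493 -3.31445619]
stop mouth above washer mm 13.936220668253895 cmd 11.999999999999982 f [-3.76 -1.19 11.55] [-0.18  0.8   0.01] 0.2489087068696081 9.5667
```

It stopped 14 mm up, as a misfit would. A misalignment would look the same, so I search gently around this point before rejecting socket a.

```bash
cat >> h.py <<'E'
def search(h=.054,zc=.0125,psi=PSI,pts=None,xy=NUT):
    z=.062+h+zc
    if pts is None: pts=[(r*np.cos(a),r*np.sin(a)) for r in(.0012,.0022) for a in np.radians(np.arange(0,360,60)+(30 if r>.002 else 0))]
    for dx,dy in pts:
        line_to([xy[0]+dx,xy[1]+dy,z],down(psi).as_rotvec(),vel=.03);f=np.array(get_ft_force());e=get_tool_pos()[2]-z
        print(np.round([dx*1e3,dy*1e3,e*1e3],1),f.round(1))
        if e<.0005 and abs(f[2]-F0[0])<5: return dx,dy
E
python3 - <<'E'
from h import *
t=get_time();print(search(),get_time()-t,get_opening(),get_time())
E
```

```text
[1.2 0.  1.5] [-6.2 -0.8 11.4]
[0.6 1.  1.5] [-4.4 -2.3 10. ]
[-0.6  1.   1.5] [-1.3 -2.4  6.8]
[-1.2  0.   1.5] [-0.6  0.5  7.5]
[-0.6 -1.   1.5] [-0.8  2.   7.1]
[ 0.6 -1.   1.5] [-4.   2.6  9.1]
[1.9 1.1 1.4] [-6.4 -2.2 11.5]
[0.  2.2 1.5] [-2.9 -3.6  8.1]
[-1.9  1.1  1.5] [ 2.6 -1.8  6.6]
[-1.9 -1.1  1.6] [1.5 1.9 6.2]
[-0.  -2.2  1.5] [-2.6  4.4  9.9]
[ 1.9 -1.1  1.5] [-8.3  2.3 13.4]
None 3.0 0.24757728905676302 12.5667
```

```bash
cat >> h.py <<'E'
def putback(xy,psi):
    p=get_tool_pos();line_to([p[0],p[1],.17],vel=.2);move_ptp([*xy,.13],down(psi).as_rotvec())
    line_to([*xy,.064],vel=.15);f0=get_ft_force()[2];line_to([*xy,.0575],vel=.04);print("set",f0,get_ft_force()[2],get_tool_pos())
    open_gripper();wait(.1);line_to([*xy,.16],vel=.25);print("t",get_time())
E
python3 - <<'E'
from h import *
print("pos now",get_tool_pos(),get_tool_rot())
d=np.load("pics/top0.npz");hsv=cv2.cvtColor(d["pixels"],cv2.COLOR_BGR2HSV)
b=cv2.inRange(hsv,(15,70,100),(32,255,255));w=np.zeros_like(b);w[166:189,192:215]=255;b&=w
c=cv2.convexHull(cv2.findNonZero(b));print("top washer",cv2.fitEllipse(np.float32([ray(d,p[0],.062)[:2] for p in c])*1000))
putback((.5487,-.1190),75.5)
pick((.4437,-.2450),99.7)
trial()
E
```

```text
pos now [0.57029107 0.17586278 0.12995205] [-2.04890551e+00 -2.37828765e+00  6.45280967e-04]
top washer ((571.5084838867188, 174.31939697265625), (36.344398498535156, 38.786964416503906), 116.00971984863281)
set -2.6077445736233673 -3.8831759524497897 [ 0.54878697 -0.11903525  0.05780175]
t 16.2667
grip 0.24985190969946997 58.50250293966383 18.3583
lift 0.2508994992665761 58.85133063420653 [-0.11569848 -0.05350016 -2.99514951] 18.975
free [-0.08167718 -0.23205662 -1.61656829]
near [-0.64129319 -0.49273202 -2.462937  ]
stop mouth above washer mm 14.037234752231232 cmd 11.999999999999982 f [-3.81 -1.03 12.52] [-0.26  0.89 -0.03] 0.24572843616234655 22.1667
```

Socket b also stopped at 14 mm, where the fitting one would have gone down. Its position error is common to all, so I put it back, look at c from near and try it. The top and wrist cameras differ by the same offset for sockets and washer, so the relative alignment looks sound.

```bash
python3 - <<'E'
from h import *
putback((.4437,-.2450),99.7)
T=get_image("wrist")["tool_from_camera"];R=down(99.7)
z=.21;c=R.apply(T[:3,3]);v=R.apply(T[:3,2]);s=(.08-(z+c[2]))/v[2];off=c+s*v
move_ptp([.423-off[0],-.0868-off[1],z],R.as_rotvec());wait(.1);d=wrist("c2")
u=proj(d,[.423,-.0868,.093]);print(u,get_time())
x,y=[int(q) for q in u];t=cv2.resize(d["pixels"][y-50:y+50,x-50:x+50],(500,500),interpolation=2);cv2.imwrite("pics/c2z.png",t);print(x-50,y-50)
E
```

```text
set -1.3586118763832222 -2.5532673764046643 [ 0.44377507 -0.24504642  0.05776529]
t 26.35
[254.98117717 196.62786245] 27.2833
204 146
```

View pics/c2z.png

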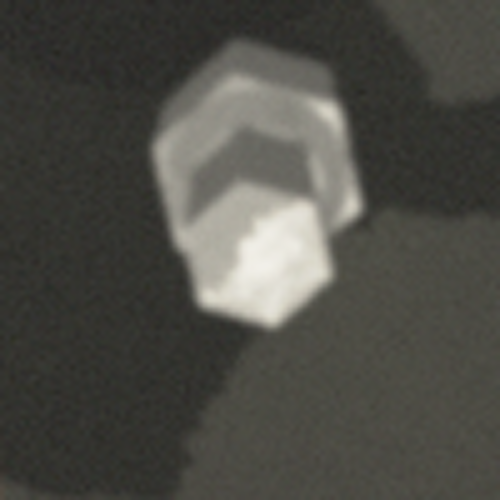

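The close view shows socket c's shank top as a clean hexagon centred at about (258,252) in the crop.

```bash
python3 - <<'E'
from h import *
d=np.load("pics/c2.npz");c,fl,r=hexfit(d,[(243,180),(315,200),(335,272),(273,328),(200,300),(182,230)],(204,146),.093)
print(c,fl,r)
assert abs(c-[.423,-.0868]).max()<.004 and r.std()<1
psi=(fl+90) if fl<40 else fl+30
pick(c,psi); trial()
print(psi)
E
```

```text
[ 0.42346863 -0.08655134] 22.076303911425192 [12.4 12.8 13.1 13.4 12.6 12.9]
grip 0.25172064474961164 58.482877970673144 29.0583
lift 0.24930922694611327 58.77466515870765 [-0.50712078 -0.20249207 -2.40718329] 29.675
free [-0.51007849  0.84240901 -2.41949019]
near [ 0.39291508  0.30081508 -2.84655708]
stop mouth above washer mm 0.2706763445239138 cmd -0.5000000000000073 f [-0.94 -0.58  5.87] [-0.04  0.3   0.03] 0.2465733106825161 34.65
112.07630391142519
```

Socket c went all the way down to 0.3 mm above the washer. I check the picture before handing in.

```bash
python3 - <<'E'
from h import *
wait(.3);a=get_image("scene")["pixels"];b=get_image("top")["pixels"]
cv2.imwrite("pics/end.png",np.hstack([cv2.resize(a[70:340,70:380],(400,348)),cv2.resize(b[90:300,140:420],(400,348))]))
print(get_grasp_force(),get_ft_force(),get_tool_pos(),get_time())
E
```

```text
59.64512434322387 [-2.05429989 -0.60773234  5.30574071] [0.56990182 0.17604558 0.11628569] 35.05
```

View pics/end.png

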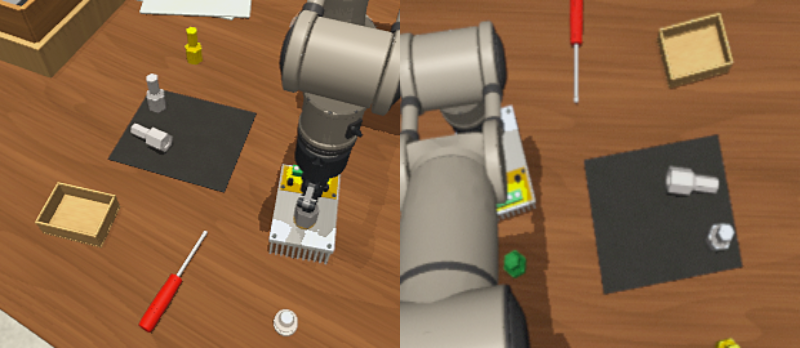

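The end picture shows socket c seated and socket b upright at (720,237), but socket a lies on its side at about (680..716,183) with its shank pointing to -y. To mend this, I will leave c seated on the nut, stand a up, then take c again at the same pose. First I measure a and check what tilts the arm can reach.

```bash
python3 - <<'E'
from h import *
d=get_image("top");hsv=cv2.cvtColor(d["pixels"],cv2.COLOR_BGR2HSV)
b=((hsv[...,2]>100)).astype(np.uint8);w=np.zeros_like(b);w[178:222,300:366]=1;b&=w
L,S=cv2.connectedComponentsWithStats(b)[1:3];k=1+S[1:,4].argmax();print(S[k])
pts=cv2.findNonZero((L==k).astype(np.uint8))
off=np.array([-.0018,.0016])  # top -> wrist/robot frame, seen on washer and sockets
P=np.array([ray(d,p[0],.018)[:2] for p in pts])+off
c=P.mean(0);u=np.linalg.svd(P-c)[2][0]
if u[1]>0:u=-u
q=(P-c)@u;n=(P-c)@[-u[1],u[0]]
print("az",np.degrees(np.arctan2(u[1],u[0])),"len mm",np.ptp(q)*1e3)
for a in np.linspace(q.min(),q.max(),10)[:-1]:
    s=(q>=a)&(q<a+np.ptp(q)/9);print(round((a-q.min())*1e3),"w",round(np.ptp(n[s])*1e3,1),"mid",round((n[s].max()+n[s].min())*500,1))
mouth=c+u*q.min();end=c+u*q.max();print(mouth,end,"b at .4437,-.2450")
al=np.degrees(np.arctan2(u[1],u[0]))
def att(al,phi): # tool x = shank dir, pitched up by phi
    s=np.array([np.cos(np.radians(al)),np.sin(np.radians(al)),0]);x=np.cos(np.radians(phi))*s+[0,0,np.sin(np.radians(phi))]
    z=np.sin(np.radians(phi))*s-[0,0,np.cos(np.radians(phi))];return Ro.from_matrix(np.array([x,np.cross(z,x),z]).T)
for az in(al,-60,-30,-10,10):
  for x,y in((.50,-.13),(.55,-.10),(.60,-.03),(.45,-.10)):
    r=[]
    for phi in(-40,-20,0,30,50,60,70,80,90):
        j=inverse_kinematics([x,y,.075],att(az,phi).as_rotvec());r.append(phi if j is not None else None)
    print(round(az),x,y,r)
E
```

```text
[326 190  37  18 443]
az -94.72888872317617 len mm 96.43024404635806
0 w 41.0 mid 0.5
11 w 40.6 mid -0.8
21 w 41.6 mid 0.0
32 w 38.9 mid -0.1
43 w 40.6 mid -0.7
54 w 24.5 mid 0.5
64 w 25.1 mid -0.3
75 w 24.8 mid 0.5
86 w 24.5 mid -0.5
[ 0.53526454 -0.14925093] [ 0.52731474 -0.24535292] b at .4437,-.2450
-95 0.5 -0.13 [-40, -20, 0, 30, None, None, None, None, None]
-95 0.55 -0.1 [-40, -20, 0, 30, 50, None, None, None, None]
-95 0.6 -0.03 [-40, -20, 0, 30, 50, 60, None, None, None]
-95 0.45 -0.1 [-40, -20, 0, 30, 50, None, None, None, None]
-60 0.5 -0.13 [-40, -20, 0, 30, None, None, None, None, None]
-60 0.55 -0.1 [-40, -20, 0, 30, None, None, None, None, None]
-60 0.6 -0.03 [-40, -20, 0, 30, None, None, None, None, None]
-60 0.45 -0.1 [-40, -20, 0, None, None, None, None, None, None]
-30 0.5 -0.13 [-40, -20, 0, None, 50, 60, 70, 80, 90]
-30 0.55 -0.1 [-40, -20, 0, None, 50, 60, 70, 80, 90]
-30 0.6 -0.03 [-40, -20, 0, 30, 50, 60, 70, 80, 90]
-30 0.45 -0.1 [-40, -20, 0, None, 50, 60, 70, 80, 90]
-10 0.5 -0.13 [-40, -20, 0, None, 50, 60, 70, 80, 90]
-10 0.55 -0.1 [-40, -20, 0, None, 50, 60, 70, 80, 90]
-10 0.6 -0.03 [-40, -20, 0, None, 50, 60, 70, 80, 90]
-10 0.45 -0.1 [-40, -20, 0, None, 50, None, None, None, 90]
10 0.5 -0.13 [-40, -20, 0, 30, 50, 60, 70, 80, 90]
10 0.55 -0.1 [-40, -20, 0, 30, 50, 60, 70, 80, 90]
10 0.6 -0.03 [-40, -20, 0, 30, 50, 60, 70, 80, 90]
10 0.45 -0.1 [-40, -20, 0, 30, 50, 60, 70, 80, 90]
```

```bash
cat >> h.py <<'E'
def att(al,phi): # tool x = shank dir (azimuth al), pitched up by phi
    a,p=np.radians([al,phi]);s=np.array([np.cos(a),np.sin(a),0]);up=np.array([0,0,1.])
    x=np.cos(p)*s+np.sin(p)*up;z=np.sin(p)*s-np.cos(p)*up;return Ro.from_matrix(np.array([x,np.cross(z,x),z]).T)
U=np.array([-.0824,-.9966]);G=np.array([.5313+.0015,-.1973])+.027*U
E
python3 - <<'E'
from h import *
print(get_q());f=lambda j:None if j is None else np.round(j,2).tolist()
print("G",G,f(inverse_kinematics([*G,.005],att(-94.7,0).as_rotvec())),f(inverse_kinematics([*G,.17],att(-94.7,0).as_rotvec())))
P=np.array([.54,-.10])
for az in(-20,-10,0,10):
  print(az,"down",f(inverse_kinematics([*P,.2],att(az,0).as_rotvec())))
  for phi in(30,60,80,90):
    for z in(.075,.15):
        t=[*(P+.012*np.array([np.cos(np.radians(az)),np.sin(np.radians(az))])*np.sin(np.radians(phi))),z]
        print(az,phi,z,f(inverse_kinematics(t,att(az,phi).as_rotvec())))
E
```

```text
[1.71202333e-01 5.77760667e-01 1.47499620e+00 4.70243068e-07
 1.08791306e+00 2.27849165e-02]
G [ 0.5305752 -0.2242082] [-0.53, 0.7, 1.62, -0.0, 0.82, 2.69] [-0.53, 0.49, 1.47, -0.0, 1.18, 2.69]
-20 down [-0.32, 0.41, 1.51, -0.0, 1.22, 1.6]
-20 30 0.075 None
-20 30 0.15 [-0.31, 0.28, 2.02, -0.06, 0.32, 1.66]
-20 60 0.075 [-0.3, 0.69, 2.43, 3.19, 1.03, -1.57]
-20 60 0.15 [-0.3, 0.43, 2.4, 3.21, 0.74, -1.59]
-20 80 0.075 [-0.29, 1.09, 2.48, 3.2, 1.82, -1.55]
-20 80 0.15 [-0.29, 0.82, 2.52, 3.2, 1.6, -1.56]
-20 90 0.075 [-0.29, 1.27, 2.42, 3.21, 2.12, -1.53]
-20 90 0.15 [-0.29, 1.03, 2.51, 3.21, 1.97, -1.55]
-10 down [-0.32, 0.41, 1.51, -0.0, 1.22, 1.42]
-10 30 0.075 None
-10 30 0.15 [-0.38, 0.28, 2.02, 0.31, 0.34, 1.1]
-10 60 0.075 [-0.46, 0.7, 2.45, 2.86, 1.05, -1.57]
-10 60 0.15 [-0.46, 0.43, 2.41, 2.78, 0.76, -1.45]
-10 80 0.075 [-0.5, 1.11, 2.5, 2.81, 1.84, -1.72]
-10 80 0.15 [-0.5, 0.84, 2.54, 2.82, 1.62, -1.65]
-10 90 0.075 [-0.51, 1.29, 2.45, 2.75, 2.13, -1.79]
-10 90 0.15 [-0.51, 1.05, 2.53, 2.78, 1.99, -1.72]
0 down [-0.32, 0.41, 1.51, -0.0, 1.22, 1.25]
0 30 0.075 None
0 30 0.15 [-0.44, 0.28, 2.01, 0.55, 0.42, 0.67]
0 60 0.075 [-0.61, 0.69, 2.42, 2.53, 1.03, -1.55]
0 60 0.15 [-0.61, 0.43, 2.39, 2.39, 0.8, -1.32]
0 80 0.075 [-0.69, 1.09, 2.47, 2.46, 1.72, -1.84]
0 80 0.15 [-0.69, 0.82, 2.51, 2.47, 1.55, -1.69]
0 90 0.075 [-0.7, 1.26, 2.42, 2.37, 1.98, -1.94]
0 90 0.15 [-0.7, 1.03, 2.5, 2.41, 1.87, -1.83]
10 down [-0.32, 0.41, 1.51, -0.0, 1.22, 1.07]
10 30 0.075 [-0.5, 0.44, 2.07, 1.01, 0.38, -0.01]
10 30 0.15 [-0.5, 0.3, 1.99, 0.67, 0.53, 0.37]
10 60 0.075 [-0.72, 0.69, 2.36, 2.21, 0.99, -1.49]
10 60 0.15 [-0.72, 0.45, 2.34, 2.03, 0.85, -1.2]
10 80 0.075 [-0.82, 1.04, 2.4, 2.17, 1.57, -1.82]
10 80 0.15 [-0.82, 0.79, 2.44, 2.16, 1.45, -1.65]
10 90 0.075 [-0.83, 1.21, 2.35, 2.1, 1.79, -1.93]
10 90 0.15 [-0.83, 0.98, 2.43, 2.12, 1.71, -1.8]
```

```bash
python3 - <<'E'
from h import *
line_to([*NUT,.1165],vel=.05);open_gripper();line_to([*NUT,.215],vel=.25);print(get_time())
r=att(-94.7,-12)
b=r.apply([0,0,-1])  # back along the tool
T0=np.array([*G,.005]);move_ptp(T0+.09*b,r.as_rotvec());line_to(T0,vel=.15);f0=np.array(get_ft_force());print("down",f0,get_tool_pos())
grab(f_grip=35);print(get_opening(),get_grasp_force(),get_ft_force())
line_to(T0+[0,0,.14],vel=.25);print(get_opening(),get_grasp_force(),get_ft_force(),get_time())
E
```

```text
36.5333
down [ 1.21854719 -0.06416828  0.09322511] [ 0.5311905  -0.22448183  0.0056434 ]
0.28029347955541034 34.066624492406845 [-1.3406722  -0.57211805  5.13178338]
0.2772117208104123 34.40288968384266 [-0.38350698 -0.88006864 -3.59054121] 40.6917
```

```bash
python3 - <<'E'
from h import *
R0=att(-94.7,-12);T0=np.array([*G,.005]);M0=np.array([*(np.array([.5313,-.1973])-.045*U),.021])
m=R0.inv().apply(M0-T0);m[1]=0;print("mouth in tool",m)
az,phi=-20,78;R1=att(az,phi);M1=np.array([.54,-.10,.003]);T1=M1-R1.apply(m);print("T1",T1)
def pose(phi,z): return [.54,-.10,z],att(az,phi).as_rotvec()
print(inverse_kinematics(T1,R1.as_rotvec()))
move_ptp(*pose(30,.2));print(get_q().round(2) if hasattr(get_q(),'round') else get_q())
move_ptp(*pose(60,.2));move_ptp(T1+[0,0,.03],R1.as_rotvec());wait(.1)
f0=get_ft_force()[2];print("held",get_opening(),f0,get_time())
line_to(T1+[0,0,.008],vel=.08)
for dz in np.arange(.006,-.0121,-.002):
    line_to(T1+[0,0,dz],vel=.03);f=get_ft_force()[2]
    if f-f0>5:break
print("touch dz",dz,f,get_tool_pos(),get_opening(),get_time())
E
```

```text
mouth in tool [-0.07363303  0.         -0.00070627]
T1 [ 0.55503508 -0.10547232  0.07487713]
[-0.29255161  1.04703885  2.47052328  3.19764144  1.73674488 -1.54976635]
[-0.31  0.2   1.96 -0.04  0.46  1.64]
held 0.27708536436007425 -2.855372953311994 45.425
touch dz 0.0 2.6376286378721026 [ 0.55526986 -0.10556508  0.07564976] 0.2742201648950771 46.85
```

Contact came at the predicted height. I release, back off and look.

```bash
python3 - <<'E'
from h import *
R1=att(-20,78);p=np.array(get_tool_pos())
grab(f_grip=20);open_gripper();wait(.15)
line_to(p+.05*R1.apply([0,0,-1]),vel=.15);line_to(p+.05*R1.apply([0,0,-1])+[0,0,.12],vel=.3)
move_ptp([.54,-.05,.26],att(-20,60).as_rotvec());print(get_time())
a=get_image("scene")["pixels"];b=get_image("top")["pixels"]
cv2.imwrite("pics/end2.png",np.hstack([cv2.resize(a[70:340,70:380],(400,348)),cv2.resize(b[90:300,140:420],(400,348))]))
E
```

```text
50.0583
```

View pics/end2.png

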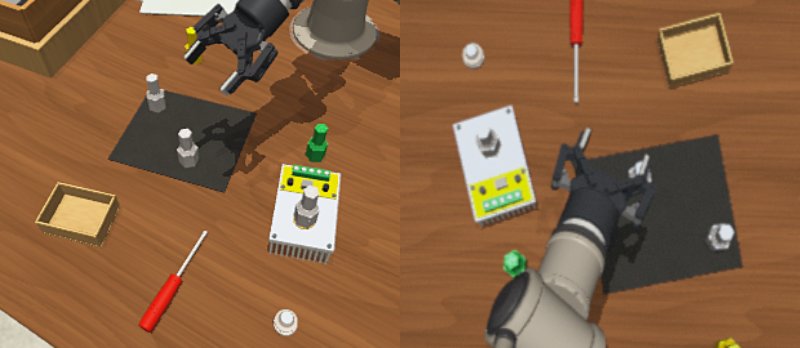

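Sockets a and b stand upright on the mat, and c is still seated on the nut. I go back and grip c again.

```bash
python3 - <<'E'
from h import *
for p in([.52,0,.28],[.52,0,.24],[.5,-.05,.24]):
    j=inverse_kinematics(p,att(-20,30).as_rotvec())
    if j is not None and abs(j[3])<1: break
print(p,j);move_ptp(p,att(-20,30).as_rotvec())
r=down(PSI).as_rotvec();move_ptp([*NUT,.225],r);line_to([*NUT,.1165],vel=.15);print(get_time(),get_ft_force())
grab(f_grip=60);wait(.3);print(get_opening(),get_grasp_force(),get_ft_force(),get_tool_pos(),get_time())
a=get_image("scene")["pixels"];cv2.imwrite("pics/fin.png",a)
b=cv2.imread("pics/end2.png")[:,:400];c=cv2.resize(a[70:340,70:380],(400,348))
print("mat change",np.abs(b[60:190,110:215].astype(int)-c[60:190,110:215]).max(2).__gt__(60).sum())
E
```

```text
[0.52, 0, 0.28] [-0.06145361  0.05842452  1.87088174 -0.21718967  0.71841715  1.98621325]
56.1 [0.71456207 0.00262422 0.15120606]
0.24645980832067443 59.42746913060546 [0.18211174 0.50107801 4.86372296] [0.56997172 0.1760495  0.11689422] 57.0
mat change 25
```

```bash
python3 - <<'E'
from cell import *
print(get_grasp_force());print(close_job())
E
```

```text
59.47914395481348
the job is handed in; nothing more can be done
None
```

Socket c is the one that fits: it is seated on the nut and held in the gripper, with a and b standing upright on the mat (a had fallen over and was stood up again), and the job was handed in at about 57 s.

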